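# Weigh a cast valve body on a spring scale and mark the reading

### The arm

A 6-joint arm with a two-finger parallel gripper is mounted at the origin on a cart in front of the work surface, level with it; the furniture and walls round the work are solid. World frame = base frame: x ahead of the robot, y to its left, z up, the work surface at z = 0. Lengths are in mm, angles in rad, forces in N, time in s.
With the tool pointing down it reaches from about 350 to 975 mm from the base axis. Payload 4.9 kg.
Tool frame: the origin (TCP) lies on the mounting face of the last link; the fingertips stand 173 mm ahead of it and the grasp point (between the pads) lies 155 mm ahead of it (ctrl.tcp_to_grasp is the distance from the TCP to the grasp point, in mm); z points along the fingers, y is the line along which they close (so a half turn about z gives the same grasp; the last joint's range is limited). The gripper opens to 85 mm and grips with 20 to 120 N. Pads are 22 mm wide; open, the fingers measure 114 mm over their backs; the gripper's body (76 mm by 85 mm) begins 54 mm behind the grasp point. The pads swing forward as they close: fully open they stand 13 mm farther back than shut.
Start: joints at [-1.367, 0.053, 1.613, -0, 1.476, -0.119], TCP at [198.259, -592.703, 404.704] pointing down, gripper open.
Joint ranges: [-3.01, 3.01], [-1.01, 2.22], [0.06, 2.58], [-1.02, 4.17], [0.09, 2.62], [-3.14, 3.14]. Speed limits (rad/s): [2.57, 2.57, 3.14, 3.14, 3.14, 3.14].

### API

Orientations are given as a unit quaternion [x, y, z, w].
In Python, from rig import ctrl, release, clamp, optics, workorder gives the robot as it stands. Calls block until the motion is done:
- ctrl.goto(position, orientation): joint-space move of the TCP to a pose.
- ctrl.move_straight(position, rate=150, frame=None): straight line of the TCP; frame=None keeps the orientation; rate is the mean speed in mm/s.
- ctrl.movej(angles): joint-space move.
- release() and clamp(squeeze=None): open the fingers fully, or close them until they stop; squeeze is the grip in N (None keeps the last).
- ctrl.sleep(seconds).
- ctrl.solve_ik(position, orientation): joint angles nearest the present ones, or None.
- ctrl.get_state(): the state.
- optics.capture(name): name is "side" or "top" or "wrist"; returns a dict with "color" (400x640x3 uint8, blue, green, red), "K" (3x3 intrinsics, pixels), "D" ([k1, k2, p1, p2, k3] as OpenCV has them; the pictures are not rectified), "rvec" (rotation vector, rad) and "tvec" (3), from world to camera coordinates, as OpenCV has them. Camera axes: x right, y down, z forward; pixel columns grow to the right and rows downward; lengths in mm; the calibration is good to about 2 mm. A picture is of the moment at which its call begins. There is no depth.
A pose or a line that the arm cannot do raises ctrl.MotionError and nothing moves.
- workorder.hand_in(): hands the job in; it is judged then, once.
Trained networks look in a picture, given as the dict that the camera call returned (one of the last four; its "shot" number tells which), for a name from the list of things; names that differ only in an ending like _2 or _b are one class to them, and where a whole thing is asked for, a point or a joint stands for the part that bears it (a point fixed in the world has none). Each returns a list of dicts, best first, with "score" (0 to 1); they miss things now and then, are a little off and sometimes report something else, mostly with a low value. They report only what shows in the picture. A call takes as long as a camera call.
- optics.look_for(picture, target): "location" ([column, row] in pixels, amid what is visible of it).
- optics.landmark_of(picture, target): "location" ([column, row] in pixels: a listed point, or the origin of a listed thing).
The state is a dict: "time": time; "joint_positions": joint angles; "joint_velocities": joint speeds; "joint_torque": joint torques, N m; "ee_pos": TCP position; "ee_rot": TCP orientation; "wrist_force": force on the tool from outside, world axes, zero at the start; "moment": the same for the moment, N m; "width": finger opening in mm; "finger_force": force on a finger pad.
Only numpy, scipy, OpenCV 4.12 (cv2) and the standard library are available. Lean on these libraries where they do the work, as an engineer would, in place of code of your own. Each camera call takes 0.05 s, during which the arm holds its last target. There are 200 camera calls.

### The job

Pick up the blue cast valve body, hang it by its lifting eye in the hook of the spring scale, and ease its weight onto the spring before letting go, so that the hook never jerks, drops or springs back and is never pulled past the last graduation. Only once it hangs free and still, slide the red marker down until its line is level with the blue pointer, to record the reading, and leave the part hanging. Do not knock the part, the scale or the lab ware about.

Things in the scene. Friction and masses are not known exactly. Their poses are not given: they have to be found in the camera images.
- valve_body: Blue cast valve body (sizes in mm), 102 high, standing on the bench; origin: centre of its underside, z up. Foot 44 (x) x 46 (y); lying barrel along y with steel flanges, 64 long, diameter 40, centred 32 up. Mass differs from piece to piece, unknown beforehand: 0.16 to 0.66 kg. On top an upright lifting eye, an arched frame open along x (see point eye, eye_grip). Same from front and back
- eye (a point): inner peak of the lifting eye's arch, 94 above the valve body's underside, axes as the valve body; this comes to rest on the hook seat. The opening runs through along x, 30 wide (y), from 57 to 94 above the underside; the arch's outer top is at 102
- eye_grip (a point): the point to grip, 78 above the valve body's underside, axes as the valve body; grip the eye's two flat upright legs, 12 thick (x), outer faces 46 apart (y -23 and +23), straight from 57 to 88 above the underside. Grip from above, closing along y, fingertips higher than 60
- stand: Spring scale (sizes in mm), fixed: grey foot 170x170x12 (x -100 to +70) and an upright white graduated board, 178 wide, 291 high, whose front face is at x = 0 and looks along its own -x. Origin on the bench under the middle of that face; z up. Only its hook and marker move
- hook_seat (a point): middle of the top of the hook's seat, axes as the stand: 126 in front of the board, 230 above the bench unloaded. Steel bar 7 thick: from the board along -x with its top 21 above the seat, dipping to a seat 14 long, ending in an upturned tip 23 before the seat, topping 13 above it. The eye goes over the tip along +x, bar inside the opening, then down. Nothing above
- hook (a joint): how far the hook is pulled down, m: 0 unloaded; spring about 65 N/m (15 mm per N), lightly damped (swings for a second or so if disturbed); graduations to 0.110, hard stop at 0.120
- pointer (a point): tip of the blue pointer that goes up and down with the hook, 4 in front of the board and 44 to the stand's +y side, level with the hook seat
- marker_line (a point): end of the red marker's line, beside the pointer; to be brought to the height of the pointer
- marker_tab (a point): middle of the place to push, on the top face of the red marker's tab: 75 in front of the board and 60 to the stand's +y side, 4 above the marker line. The tab is 14 wide (y), 8 high, and stands out 87 from the board; push it down from above or pinch it
- marker (a joint): how far the marker has been slid down, m: at 0 its line is 30 above the pointer of the unloaded hook; range 0 to 0.150; it is level with the pointer when it equals joint hook + 0.030; friction of about 1.5 N holds it where it is left
- petri_dish: bystander, to be left alone: clear shallow petri dish, 60 mm wide, 14 high, sizes in mm; origin at the centre of its underside
- timer: bystander, to be left alone: small pale bench timer, 66x62x19, sizes in mm; origin at the centre of its underside
- glass_jar: bystander, to be left alone: clear glass jar, 69 mm wide, 116 high, sizes in mm; origin at the centre of its underside
- beaker: bystander, to be left alone: white plastic beaker, 62x56, 72 high, sizes in mm; origin at the centre of its underside

How it is judged (in metres and radians):
On the way, in this order (a step that is already met when the one before it is completed fails the run):
1. the valve body hangs by its eye in the hook, let go and still, with the marker not yet moved (distance between eye and hook_seat below 0.015 m and value of joint hook above 0.012 m and contact force between valve_body and hook above 1 N and contact force between the fingers and valve_body below 0.05 N and linear speed of valve_body below 0.02 m/s and angular speed of valve_body below 0.4 rad/s and angle between valve_body's own z axis and vertical below 0.2 rad and distance of marker_line from where it was at the start of the episode below 0.004 m), for 0.5 s.
2. the marker line is level with the pointer, within 4 mm (z of marker_line in the frame of pointer between -0.004 and 0.004 m), for 0.2 s.
At the end, for the whole second after the job is handed in: The valve body hangs from the hook by its eye (eye within 15 mm of the hook seat), upright within 0.2 rad, not held, at rest (under 0.02 m/s), and the red marker's line is within 4 mm of the pointer's height (all of step 2 and distance between eye and hook_seat below 0.015 m and value of joint hook above 0.012 m and contact force between valve_body and hook above 1 N and contact force between the fingers and valve_body below 0.05 N and linear speed of valve_body below 0.02 m/s and angular speed of valve_body below 0.4 rad/s and angle between valve_body's own z axis and vertical below 0.2 rad); the robot touches nothing.
It fails at once if the hook moves faster than 0.10 m/s (load dropped onto it, jerked or let spring back) (velocity of joint hook above 0.1 m/s or velocity of joint hook below -0.1 m/s).
It fails at once if the hook is pulled past its last graduation, 110 mm (value of joint hook above 0.11 m).
It fails at once if the valve body is tipped by more than 0.7 rad (angle between valve_body's own z axis and vertical above 0.7 rad).
It fails at once if the scale (stand, board, hook or marker) is struck or pressed by the valve body or by the arm with more than 25 N (contact force between any of valve_body, the arm and stand above 25 N).
It fails at once if a bystander is moved by more than 20 mm (distance of any of petri_dish, timer, glass_jar, beaker from where it was at the start of the episode above 0.02 m).
It also fails if it takes over 72 s, if anything falls off the work surface, if the arm or the gripper's body presses on something with over 40 N, if the wrist force passes 120 N, or if a joint passes its speed limit or range.

## Working session

There is one attempt and no reset: what is moved stays moved. The work goes in short steps, each a Python script; the robot and the scene stay as the last script left them, time stands still between calls to the robot, and variables do not carry over. Pictures are saved under pics/ and viewed, at most 10 in all, crops included, and the job is handed in when it is done.

```bash
mkdir -p pics; ls; cat > h.py <<'E'
import numpy as np, cv2
from rig import ctrl, release, clamp, optics, workorder
def ray(p,uv):
    K,D=np.array(p["K"],float),np.array(p["D"],float)
    R=cv2.Rodrigues(np.array(p["rvec"],float))[0]; t=np.array(p["tvec"],float).ravel()
    x=cv2.undistortPoints(np.array([[uv]],float),K,D)[0,0]
    d=R.T@np.array([x[0],x[1],1]); return -R.T@t, d/np.linalg.norm(d)
def at_z(p,uv,z):
    c,d=ray(p,uv); return c+d*(z-c[2])/d[2]
def tri(obs):
    A=np.zeros((3,3));b=np.zeros(3)
    for p,uv in obs:
        c,d=ray(p,uv);M=np.eye(3)-np.outer(d,d);A+=M;b+=M@c
    X=np.linalg.solve(A,b)
    return X,[float(np.linalg.norm((np.eye(3)-np.outer(ray(p,u)[1],ray(p,u)[1]))@(X-ray(p,u)[0]))) for p,u in obs]
def proj(p,X): return cv2.projectPoints(np.array([X],float),np.array(p["rvec"],float),np.array(p["tvec"],float),np.array(p["K"],float),np.array(p["D"],float))[0][0,0]
E
python3 - <<'E'
from h import *
ps={n:optics.capture(n) for n in("side","top","wrist")}
for n,p in ps.items():
    cv2.imwrite(f"pics/{n}0.png",p["color"]); print(n,"cam",ray(p,[320,200])[0].round(),ray(p,[320,200])[1].round(2))
for t in["valve_body","eye","eye_grip","stand","hook_seat","pointer","marker_line","marker_tab","petri_dish","timer","glass_jar","beaker"]:
    o=[]
    for n in("side","top","wrist"):
        r=optics.landmark_of(ps[n],t)
        if r: print(t,n,np.round(r[0]["location"],1),round(r[0]["score"],2), at_z(ps[n],r[0]["location"],0).round()); 
        if r and r[0]["score"]>.4:o.append((ps[n],r[0]["location"]))
    if len(o)>1: X,e=tri(o);print("   tri",X.round(1),np.round(e,1))
print(ctrl.get_state())
E
```

```text
pics
side cam [ 890. -801. 1387.] [-0.25  0.47 -0.85]
top cam [ 444. -127. 1141.] [ 0.07 -0.   -1.  ]
wrist cam [ 269. -569.  373.] [-0.26 -0.09 -0.96]
valve_body side [285.8 222.8] 0.78 [ 432. -169.    0.]
valve_body top [327.4 230.7] 0.56 [ 439. -155.    0.]
   tri [ 432.9 -158.7  -13.9] [6.8 6.8]
eye side [287.8 207.9] 0.9 [ 410. -117.    0.]
eye top [329.1 233.1] 0.86 [ 432. -159.    0.]
   tri [ 434.8 -156.    77.1] [1.9 1.9]
eye_grip side [291.4 205.8] 0.74 [ 416. -104.    0.]
eye_grip top [331.3 233.5] 0.67 [ 431. -165.    0.]
   tri [ 440.5 -157.1   95.1] [9.5 9.5]
stand side [379.5 204.4] 0.89 [672.  36.   0.]
stand top [262.2 143.7] 0.58 [672.  29.   0.]
   tri [671.9  29.6   7.5] [1.9 1.9]
hook_seat side [348.5 146.6] 0.54 [476. 205.   0.]
hook_seat top [232.9 176.5] 0.63 [579. 106.   0.]
   tri [546.5  55.8 215.8] [9.3 9.3]
pointer top [229.5 122.1] 0.83 [729. 121.   0.]
marker_line side [396.2 153.4] 0.4 [638. 256.  -0.]
marker_line top [227.2 119.7] 0.84 [736. 128.   0.]
marker_tab top [215.2 149.8] 0.85 [652. 157.   0.]
petri_dish side [237.3 265.6] 0.65 [ 375. -368.  
[... 566 characters left out ...]
[-1.36700393e+00,  5.26865404e-02,  1.61291810e+00,  2.31208933e-05,
        1.47597565e+00, -1.19043779e-01]), 'joint_velocities': array([-5.77812438e-04, -1.05673291e-03, -6.61846607e-05, -4.04868449e-04,
       -7.69153044e-05, -2.80436951e-04]), 'joint_torque': array([-1.07901390e-04, -3.93670464e+01, -3.70452583e+01, -1.03039838e-04,
        4.44936713e-04, -5.33655253e-07]), 'ee_pos': array([ 198.25832109, -592.69866406,  404.70110255]), 'ee_rot': array([9.87000539e-01, 1.60716943e-01, 1.17602282e-05, 5.69262720e-06]), 'wrist_force': array([ 0.0284273 , -0.094763  ,  0.57991648]), 'moment': array([-0.00729135,  0.00702297, -0.00354949]), 'finger_force': 0.0, 'width': 85.47189256594119}
```

```bash
python3 - <<'E'
import cv2
a=cv2.imread("pics/top0.png")[60:300,150:470]; b=cv2.imread("pics/side0.png")[100:330,200:460]
cv2.imwrite("pics/topc.png",cv2.resize(a,None,fx=2.5,fy=2.5,interpolation=cv2.INTER_CUBIC)); cv2.imwrite("pics/sidec.png",cv2.resize(b,None,fx=2.6,fy=2.6,interpolation=cv2.INTER_CUBIC))
E
```

```text
(no output)
```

View pics/topc.png

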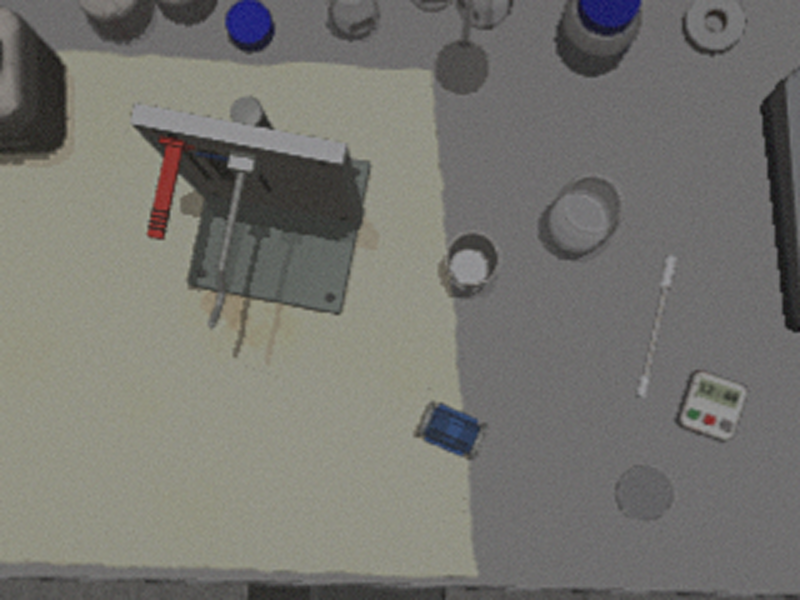

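View pics/sidec.png

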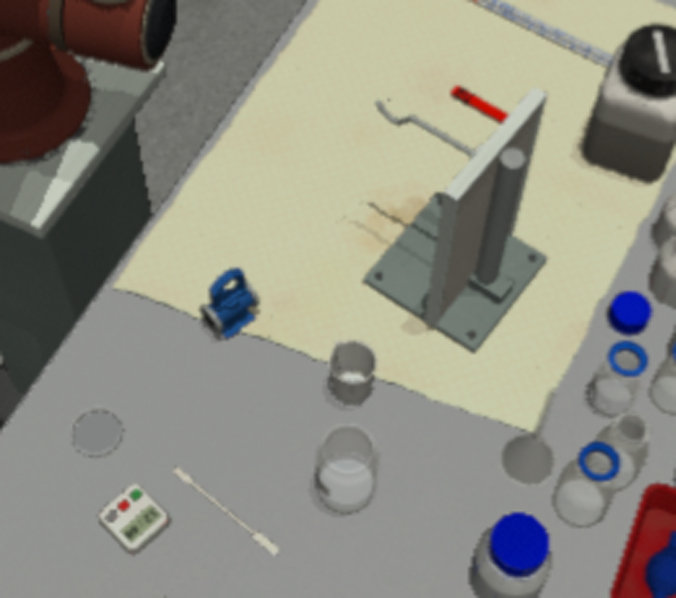

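The top view shows the valve with its barrel axis slanting about 24° (crop 425,418 to 480,448). The stand is yawed about -11°, with the hook tip near crop (213,325) and the red marker near (160,235). The side view agrees. Next I take close looks with the wrist camera.

```bash
cat >> h.py <<'E'
def quat(psi):
    "tool down, tool y = object's y for yaw psi, tool x = -object's x (camera on the robot's side)"
    from scipy.spatial.transform import Rotation as Ro
    x=np.array([-np.cos(psi),-np.sin(psi),0]); z=np.array([0,0,-1.]); return Ro.from_matrix(np.c_[x,np.cross(z,x),z]).as_quat()
def S(o,psi,v): 
    c,s=np.cos(psi),np.sin(psi); return np.array([o[0]+c*v[0]-s*v[1],o[1]+s*v[0]+c*v[1],v[2]])
E
python3 - <<'E'
from h import *
from scipy.spatial.transform import Rotation as Ro
p=optics.capture("wrist"); st=ctrl.get_state()
print(np.array(p["K"]).round(), np.round(p["D"],3))
T=Ro.from_quat(st["ee_rot"]).as_matrix(); Rc=cv2.Rodrigues(np.array(p["rvec"],float))[0]
Rct=Rc@T; tc=Rc@st["ee_pos"]+np.ravel(p["tvec"])   # cam<-tool
def view(pos,q,X):
    R=Rct@Ro.from_quat(q).as_matrix().T; t=tc-R@pos
    return cv2.projectPoints(np.array(X,float),cv2.Rodrigues(R)[0],t,np.array(p["K"]),np.array(p["D"]))[0][:,0].round()
o=(672,30);ps=-.19;q=quat(ps)
for v in [(-230,-50,520),(-260,-30,520),(-300,-50,480),(-300,0,480)]:
    pos=S(o,ps,v); print(v,pos.round(),ctrl.solve_ik(pos,q),view(pos,q,[S(o,ps,a) for a in[(-126,0,230),(-149,0,243),(-4,44,230),(-75,60,264),(-4,44,260)]]).tolist())
q=quat(-.42)
for z in (300,350,400):
  pos=np.array([430,-157.,z]); print(ctrl.solve_ik(pos,q),view(pos,q,[(436,-157,94),(436,-157,0)]).tolist())
print(view(pos,q,[pos+[0,0,-173]]))
E
```

```text
[[321.   0. 317.]
 [  0. 321. 204.]
 [  0.   0.   1.]] [-0.027  0.     0.     0.     0.   ]
(-230, -50, 520) [437.  24. 520.] [-1.14800453e-01 -4.52195753e-01  1.85996787e+00 -4.44089210e-16
  1.73382054e+00 -1.49559678e+00] [[370.0, 306.0], [374.0, 292.0], [406.0, 405.0], [441.0, 378.0], [414.0, 432.0]]
(-260, -30, 520) [411.  50. 520.] [-6.00003712e-02 -5.14508306e-01  1.90227838e+00 -4.44089210e-16
  1.75382258e+00 -1.44079670e+00] [[348.0, 333.0], [350.0, 321.0], [385.0, 426.0], [415.0, 403.0], [391.0, 454.0]]
(-300, -50, 480) [368.  38. 480.] [-1.00264630e-01 -6.40986989e-01  2.04587521e+00 -4.44089210e-16
  1.73670444e+00 -1.48106096e+00] [[373.0, 400.0], [377.0, 393.0], [410.0, 491.0], [447.0, 480.0], [418.0, 527.0]]
(-300, 0, 480) [377.  87. 480.] [ 3.28910400e-02 -5.90155078e-01  2.01531403e+00 -4.44089210e-16
  1.71643370e+00 -1.34790529e+00] [[317.0, 400.0], [317.0, 393.0], [361.0, 492.0], [388.0, 481.0], [365.0, 528.0]]
[-5.12887604e-01 -2.75933574e-01  2.09418086e+00 -4.44089210e-16
  1.32334536e+00 -1.66368393e+00] [[321.0, 247.0], [320.0, 202.0]]
[-5.12887604e-01 -3.27269696e-01  2.04789701e+00 -4.44089210e-16
  1.42096534e+00 -1.66368393e+00] [[320.0, 219.0], [320.0, 188.0]]
[-5.12887604e-01 -3.63796378e-01  1.99176376e+00 -4.44089210e-16
  1.51362527e+00 -1.66368393e+00] [[320.0, 200.0], [319.0, 178.0]]
[[317. 265.]]
```

```bash
python3 - <<'E'
from h import *
o=(672,30);ps=-.19
ctrl.goto(S(o,ps,(-175,-60,510)),quat(ps)); ctrl.sleep(.2)
p=optics.capture("wrist"); cv2.imwrite("pics/w1.png",p["color"])
for t,z in [("hook_seat",230),("pointer",230),("marker_line",260),("marker_tab",264),("stand",0)]:
    for r in optics.landmark_of(p,t)[:2]: print(t,np.round(r["location"],1),round(r["score"],2),at_z(p,r["location"],z).round(1), "pred",proj(p,S(o,ps,{"hook_seat":(-126,0,230),"pointer":(-4,44,230),"marker_line":(-4,44,260),"marker_tab":(-75,60,264),"stand":(0,0,0)}[t])).round())
np.savez("w1.npz",**{k:p[k] for k in("K","D","rvec","tvec")})
print(ctrl.get_state()["time"])
ctrl.goto([425,-155,400],quat(-.42)); ctrl.sleep(.2)
p=optics.capture("wrist"); cv2.imwrite("pics/w2.png",p["color"])
for t,z in [("eye",94),("eye_grip",78),("valve_body",0)]:
    for r in optics.landmark_of(p,t)[:2]: print(t,np.round(r["location"],1),round(r["score"],2),at_z(p,r["location"],z).round(1))
np.savez("w2.npz",**{k:p[k] for k in("K","D","rvec","tvec")})
print(ctrl.get_state()["time"],ctrl.get_state()["wrist_force"])
a=cv2.imread("pics/w2.png")[100:300,200:440];cv2.imwrite("pics/w2c.png",cv2.resize(a,None,fx=3,fy=3,interpolation=cv2.INTER_CUBIC))
E
```

```text
hook_seat [378.5 256.2] 0.94 [547.   45.7 230. ] pred [388. 256.]
marker_line [204.4 148.8] 0.67 [429.2 -63.1 260. ] pred [435. 395.]
stand [350.7 260.9] 0.74 [666.6  25.5   0. ] pred [354. 263.]
stand [225.2 251. ] 0.46 [ 610.1 -173.2    0. ] pred [354. 263.]
4.8917
eye [319.  209.5] 0.83 [ 441.7 -159.4   94. ]
eye_grip [315.2 203.1] 0.57 [ 439.2 -162.2   78. ]
valve_body [318.2 183.5] 0.98 [ 439.8 -159.1    0. ]
6.1167 [-0.08422415 -0.82093336 -0.9477243 ]
```

View pics/w1.png

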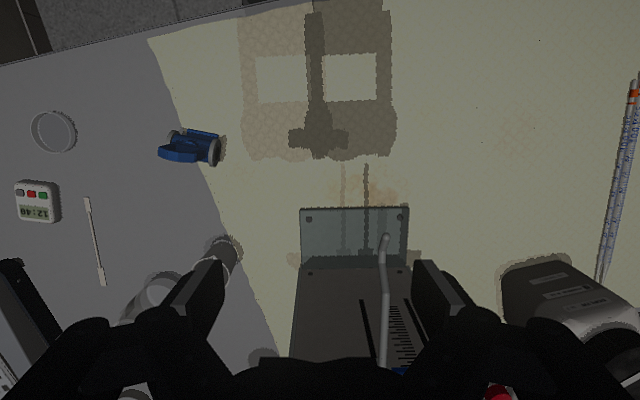

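View pics/w2c.png

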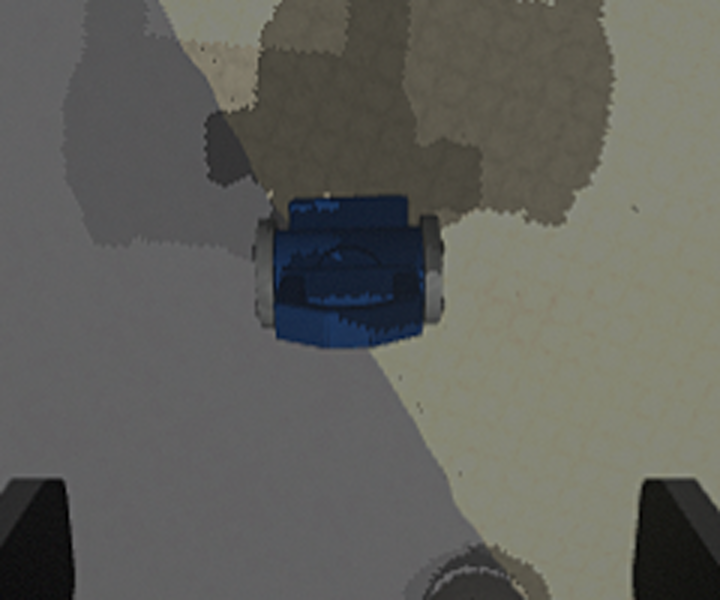

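The wrist view w1 shows the foot's front edge from (301,208) to (408,206) and the hook tip at (385,236). In w2c the valve is almost square to the gripper, with flange centres at crop (265,272) and (433,268). Now I refine the numbers.

```bash
python3 - <<'E'
from h import *
p=np.load("w1.npz");q=np.load("w2.npz")
img=cv2.imread("pics/w1.png"); c=img[195:380,295:430]; cv2.imwrite("pics/w1c.png",cv2.resize(c,None,fx=4,fy=3.2,interpolation=cv2.INTER_CUBIC))
a,b=at_z(p,(301,208),12),at_z(p,(408,206),12);d=b-a;print("foot",a.round(1),b.round(1),np.linalg.norm(d),"psi",-np.arctan2(d[0],d[1]))
m=(a+b)/2; ps=-np.arctan2(d[0],d[1]); print("origin",S(m,ps,(100,0,0)),"seat",S(m,ps,(-26,0,230)))
print("tip",at_z(p,(385,236),243),"seat",at_z(p,(378.5,256.2),230))
f=lambda u,v:(200+u/3,100+v/3)
a,b=at_z(q,f(265,272),32),at_z(q,f(433,268),32);d=b-a;print("valve",((a+b)/2).round(1),np.linalg.norm(d),"psi",-np.arctan2(d[0],d[1]))
E
```

```text
foot [557.8 -34.9  12. ] [585.7 126.1  12. ] 163.38193858147244 psi -0.171682268006719
origin [670.24912801  28.48188138   0.        ] seat [546.10148395  50.00773734 230.        ]
tip [523.70821218  51.72193985 243.        ] seat [547.02071958  45.73894169 230.        ]
valve [ 438.7 -160.9   32. ] 60.97482114619871 psi -0.3935852031983168
```

View pics/w1c.png

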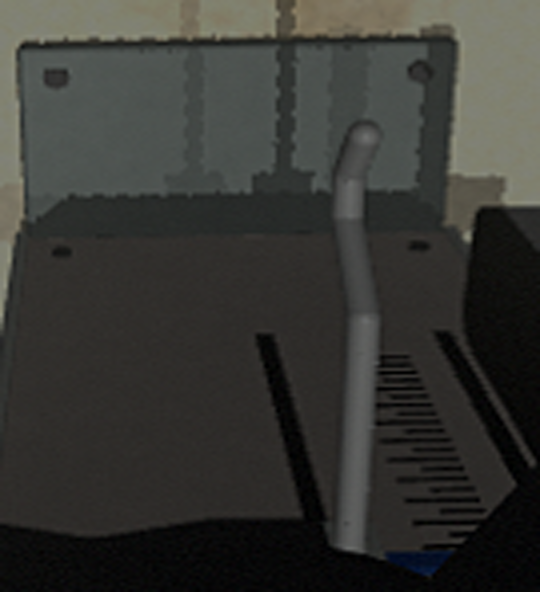

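```bash
python3 - <<'E'
from h import *
q=quat(-.393)
ctrl.goto([440,-159.8,300],q); ctrl.move_straight([440,-159.8,233],rate=80)
ctrl.sleep(.3); f0=ctrl.get_state()["wrist_force"]
clamp(60); ctrl.sleep(.2); s=ctrl.get_state(); print(s["time"],s["width"],s["finger_force"],f0,s["wrist_force"],s["ee_pos"])
ctrl.move_straight([440,-159.8,300],rate=80); ctrl.sleep(.5)
F=[]
for _ in range(10): ctrl.sleep(.03);F.append(ctrl.get_state()["wrist_force"])
s=ctrl.get_state();print(s["time"],s["width"],np.mean(F,0)-f0,np.std(F,0),s["moment"])
p=optics.capture("wrist");cv2.imwrite("pics/w3.png",p["color"])
E
```

```text
8.5417 44.719232385998524 61.65292364079505 [-0.95501904 -0.5300947  -0.35741154] [-1.38839832 -2.6414408   4.32188141] [ 440.07876945 -160.02998704  233.37306081]
10.3667 45.33803121737768 [ 0.95768853  0.731025   -4.26156466] [0.40751506 0.50459271 0.24862159] [0.00596192 0.05009615 0.02260279]
```

View pics/w3.png

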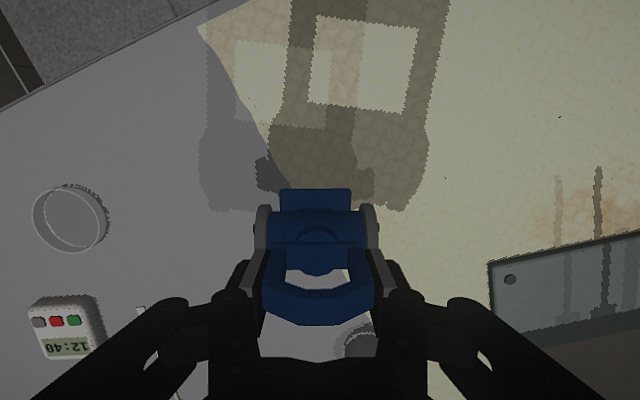

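The part is held upright (width 45.3 mm) and weighs about 4.3 N. Next I go in front of the hook tip and check alignment.

```bash
cat >> h.py <<'E'
SO=(671,28.3);SP=-.177;EZ=139.4
def hp(x,y,eye): return S(SO,SP,(x,y,eye+EZ))
E
python3 - <<'E'
from h import *
ctrl.move_straight([440,-159.8,380],rate=100)
ctrl.goto(hp(-215,0,251.5),quat(SP)); ctrl.sleep(.5)
s=ctrl.get_state();print(s["time"],s["width"],s["wrist_force"],s["ee_pos"],hp(-215,0,251.5))
p=optics.capture("wrist");r=optics.capture("side");t=optics.capture("top")
for n,k in(("w",p),("s",r),("t",t)):
  for x in("eye","hook_seat"):
    for l in optics.landmark_of(k,x)[:1]: print(n,x,np.round(l["location"],1),round(l["score"],2))
  print(n,"pred eye",proj(k,S(SO,SP,(-215,0,251.5))),"seat",proj(k,S(SO,SP,(-126,0,230))))
a=cv2.resize(p["color"][200:400,200:440],(400,333)); b=cv2.resize(r["color"][70:270,230:470],(400,333),interpolation=cv2.INTER_CUBIC)
cv2.imwrite("pics/ws4.png",np.hstack([a,b]))
E
```

```text
12.775 45.209822920775615 [-0.2802137   0.15970713 -3.88351546] [459.41675183  65.82757256 390.90576948] [459.35908402  66.15660685 390.9       ]
w eye [317.3 301.1] 0.67
w pred eye [318.13159679 301.783476  ] seat [318.02399697 420.16308425]
s eye [328.3 122.4] 0.77
s hook_seat [349.  144.5] 0.49
s pred eye [327.51721032 125.29571602] seat [351.10425116 144.08635586]
t eye [226.4 222.7] 0.64
t hook_seat [237.6 175.4] 0.82
t pred eye [225.67325373 218.95813349] seat [236.7270025  178.97934892]
```

View pics/ws4.png

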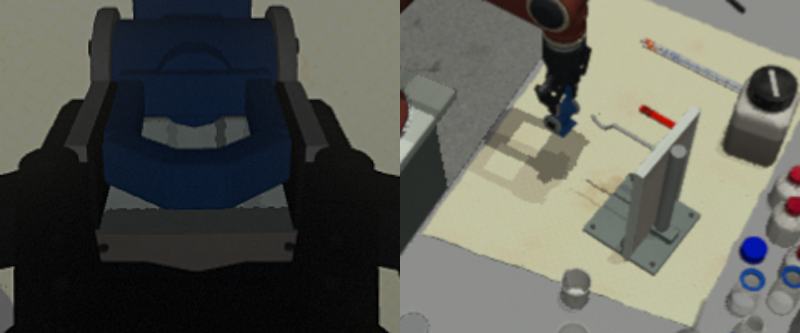

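The prediction and detections agree and the part is centred on the hook. Next I insert and lower in steps, watching the wrist force.

```bash
cat >> h.py <<'E'
def fz(n=8):
    F=[]
    for _ in range(n): ctrl.sleep(.03);F.append(ctrl.get_state()["wrist_force"])
    return np.mean(F,0)
E
python3 - <<'E'
from h import *
import sys
print("free",fz(12))
for x in(-165,-145,-126):
    ctrl.move_straight(hp(x,0,251.5),rate=50); f=fz(4);print(x,f)
    if np.abs(f[:2]).max()>4: sys.exit("touch")
for e in(235,225,205,185):
    ctrl.move_straight(hp(-126,0,e),rate=25); f=fz(10);s=ctrl.get_state();print(e,f.round(2),s["ee_pos"].round(1),s["time"])
    if np.abs(f[:2]).max()>5 or f[2]>0: break
p=optics.capture("wrist");r=optics.capture("side")
a=cv2.resize(p["color"][200:400,200:440],(400,333)); b=cv2.resize(r["color"][70:270,230:470],(400,333),interpolation=cv2.INTER_CUBIC)
cv2.imwrite("pics/ws5.png",np.hstack([a,b]))
E
```

```text
free [ 0.25169132 -0.0412644  -4.16449542]
-165 [-0.34954335  0.32785003 -4.68463244]
-145 [ 0.02026239 -0.14253914 -4.59782422]
-126 [ 0.09228761 -0.38174056 -4.09503562]
235 [-0.25  0.03 -4.5 ] [547.   50.5 374.5] 17.4
225 [ 0.13 -0.1  -4.02] [547.   50.5 364.5] 18.2833
205 [ 0.53 -0.12 -2.9 ] [547.   50.5 344.5] 19.5667
185 [ 0.48  0.04 -1.29] [547.   50.5 324.5] 20.85
```

View pics/ws5.png

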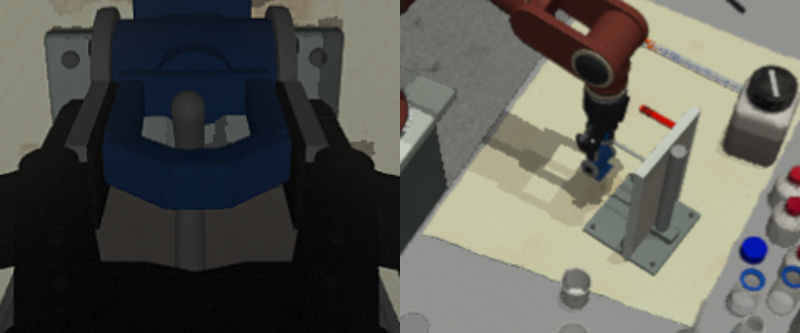

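```bash
python3 - <<'E'
from h import *
for e in(175,168):
    ctrl.move_straight(hp(-126,0,e),rate=25); f=fz(25);s=ctrl.get_state();print(e,f.round(2),s["ee_pos"].round(1),s["time"])
E
```

```text
175 [ 2.96 -0.36 -0.7 ] [547.   50.5 314.5] 22.3333
168 [ 3.67 -0.54 -0.33] [547.   50.5 307.4] 23.6
```

```bash
python3 - <<'E'
from h import *
F=[];M=[]
for _ in range(15):
    ctrl.sleep(.03);s=ctrl.get_state();F.append(s["wrist_force"]);M.append(s["moment"])
print(np.mean(F,0).round(2),np.mean(M,0).round(3),s["width"],s["finger_force"],s["time"])
p=optics.capture("wrist");r=optics.capture("side");t=optics.capture("top")
for n,k in(("w",p),("s",r),("t",t)):
  for x in("eye","hook_seat","marker_line"):
    for l in optics.landmark_of(k,x)[:1]: print(n,x,np.round(l["location"],1),round(l["score"],2),proj(k,S(SO,SP,(-126,0,168))).round(1))
a=cv2.resize(p["color"][200:400,200:440],(400,333)); b=cv2.resize(r["color"][90:210,290:430],(400,333),interpolation=cv2.INTER_CUBIC)
cv2.imwrite("pics/ws6.png",np.hstack([a,b]))
E
```

```text
[ 3.91 -0.26 -0.03] [-0.046 -0.52  -0.001] 44.851900903867275 62.05039647698868 24.1
w eye [319.1 301.1] 0.76 [317.3 302. ]
w marker_line [317.1 311. ] 0.5 [317.3 302. ]
s eye [350.5 155.2] 0.84 [350.  156.6]
s marker_line [396.1 151.9] 0.5 [350.  156.6]
t eye [238.5 180.5] 0.41 [241.8 182.1]
t marker_line [226.2 120.6] 0.47 [241.8 182.1]
```

View pics/ws6.png

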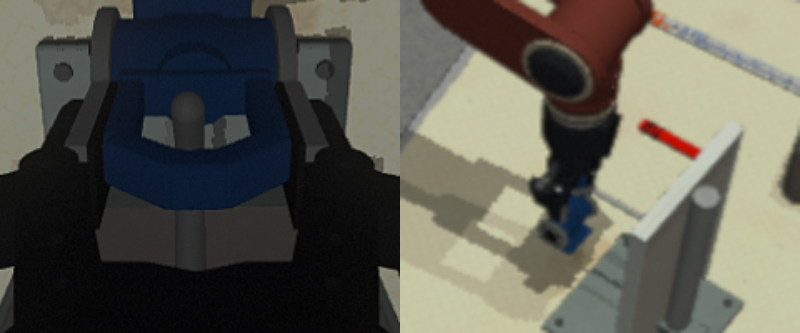

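The force and moment put a 3.9 N push in +x at the eye's height. The arch is riding on the hook's tip-side slope, so I shift the part gently towards the board.

```bash
python3 - <<'E'
from h import *
for x in(-124.5,-123,-121.5,-120):
    ctrl.move_straight(hp(x,0,168),rate=10); f=fz(12);s=ctrl.get_state();print(x,f.round(2),s["moment"].round(2),s["time"])
    if f[0]<.8: break
E
```

```text
-124.5 [ 1.13 -0.55 -0.24] [-0.01 -0.08  0.01] 25.4
-123 [-2.66  0.27 -0.08] [0.08 0.39 0.02] 26.1
```

```bash
python3 - <<'E'
from h import *
ctrl.move_straight(hp(-124.2,0,166),rate=10); f=fz(20);print(f.round(2),ctrl.get_state()["time"])
if np.abs(f[:2]).max()>1.2:
    ctrl.move_straight(hp(-124.2+f[0]/2.6,0,166),rate=10); f=fz(15);print(f.round(2))
E
```

```text
[ 2.88 -0.1  -0.16] 27.15
[-1.72  0.53 -0.33]
```

```bash
python3 - <<'E'
from h import *
s=ctrl.get_state()["ee_pos"]; x=np.array([np.cos(SP),np.sin(SP),0])
ctrl.move_straight(s-0.6*x,rate=10); print(fz(10).round(2))
release(); ctrl.sleep(1.5); s=ctrl.get_state();print(s["time"],s["width"],s["finger_force"],fz(10).round(2))
p=optics.capture("wrist");r=optics.capture("side");t=optics.capture("top")
o=[]
for n,k in(("w",p),("s",r),("t",t)):
  for l in optics.landmark_of(k,"eye")[:1]: print(n,np.round(l["location"],1),round(l["score"],2),proj(k,S(SO,SP,(-124,0,167))).round(1)); o.append((k,l["location"]))
print(tri(o) if len(o)>1 else "")
a=cv2.resize(p["color"][200:400,200:440],(400,333)); b=cv2.resize(r["color"][90:210,290:430],(400,333),interpolation=cv2.INTER_CUBIC)
cv2.imwrite("pics/ws7.png",np.hstack([a,b]))
E
```

```text
[ 0.46 -0.05 -0.09]
30.475 85.62396480697913 0.0 [ 0.02 -0.14  0.07]
w [318.3 296.6] 0.55 [317.3 303.7]
s [350.6 159.5] 0.71 [350.5 157.1]
t [239.4 183.7] 0.45 [242.1 181.3]
(array([548.20776446,  52.6470862 , 157.76068863]), [3.861944645395371, 4.00175472709874, 6.615193702993595])
```

View pics/ws7.png

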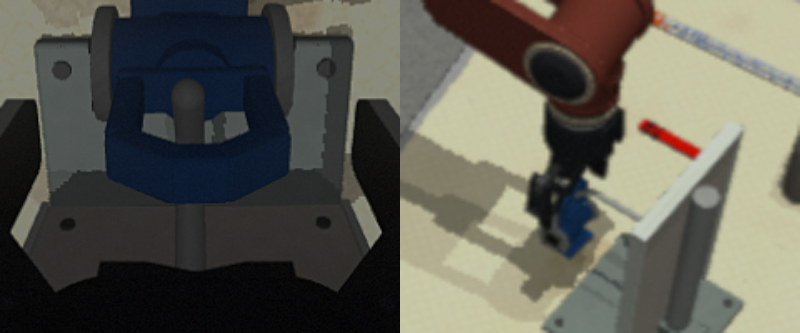

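The part hangs clear of both fingers, centred in the hook (eye at crop 190,150). That was the last of my pictures, so from here I use numbers only. I retreat upwards, close the gripper and measure pointer and marker from an oblique view.

```bash
python3 - <<'E'
from h import *
from scipy.spatial.transform import Rotation as Ro
s=ctrl.get_state()["ee_pos"]; ctrl.move_straight([s[0],s[1],470],rate=100)
y=[-np.sin(SP),np.cos(SP),0]
done=False
for a in(-45,-35,-25):
  for v in((-400,0,430),(-370,0,450),(-340,0,450),(-330,0,480)):
    q=(Ro.from_rotvec(np.radians(a)*np.array(y))*Ro.from_quat(quat(SP))).as_quat()
    if not done and ctrl.solve_ik(S(SO,SP,v),q) is not None:
        print(a,v,Ro.from_quat(q).as_matrix()[:,2]); ctrl.goto(S(SO,SP,v),q); done=True
clamp(20); ctrl.sleep(.3)
p=optics.capture("wrist"); t=ctrl.get_state()["time"]; cv2.imwrite("pics/obl.png",p["color"]); np.savez("obl.npz",**{k:p[k] for k in("K","D","rvec","tvec")})
print(t)
for x in("pointer","marker_line","marker_tab","hook_seat","eye"):
    print(x,[(np.round(l["location"],1),round(l["score"],2)) for l in optics.landmark_of(p,x)[:2]])
for n,v in(("ptr166",(-4,44,166)),("ptr156",(-4,44,156)),("line260",(-4,44,260)),("tab",(-75,60,264)),("tabend",(-87,60,264)),("eye166",(-126,0,166))): print(n,proj(p,S(SO,SP,v)).round(1))
h=cv2.cvtColor(p["color"],cv2.COLOR_BGR2HSV)
red=((h[...,0]<8)|(h[...,0]>172))&(h[...,1]>150)&(h[...,2]>50); blu=(abs(h[...,0].astype(int)-115)<12)&(h[...,1]>130)&(h[...,2]>40)
for n,m in(("red",red),("blue",blu)):
    k,_,st,c=cv2.connectedComponentsWithStats(m.astype(np.uint8))
    for i in range(1,k):
        if st[i,4]>8: print(n,st[i],c[i].round(1))
E
```

```text
-45 (-340, 0, 450) [ 0.69605919 -0.12450541 -0.70710678]
34.9417
pointer [(array([348.5, 195. ]), 0.7), (array([317. , 101.5]), 0.63)]
marker_line [(array([355.5, 256.6]), 0.82)]
marker_tab [(array([378.3, 239.1]), 0.76)]
hook_seat [(array([314.4, 104.8]), 0.71), (array([315.8, 129.1]), 0.68)]
eye [(array([316.2, 130.4]), 0.96)]
ptr166 [350.8 193.9]
ptr156 [350.5 187.3]
line260 [354.8 263.2]
tab [378.9 244.7]
tabend [381.  240.1]
eye166 [317.3 131.7]
red [584 193  26  16 310] [596.7 200.6]
red [558 198   7  13  42] [560.9 203.9]
red [  0 203   7   8  46] [  2.6 206.2]
red [421 204  20  16 241] [430.6 211.7]
red [214 210  17  25 200] [223.5 222.9]
red [387 213  16  14 193] [394.4 219.4]
red [455 213  19  14 210] [464.2 219.2]
red [  2 218  11   8  60] [  6.9 221.5]
red [142 222   5   7  27] [144.1 225.1]
red [354 226  32  40 631] [371.4 247.3]
red [516 239  40  21 205] [537.3 247.9]
red [522 276  12   9  25] [527.7 279.4]
red [536 276  46   6 104] [556.5 277.1]
red [545 308  43   8  95] [569.3 309.9]
red [535 311   5   4  11] [537.5 312.3]
blue [294  51  42   7 246] [314.8  53.8]
blue [ 291   60   51   81 2702] [316.8  98.3]
blue [326 192  26   4  89] [337.  193.5]
blue [406 201  15  32 186] [412.3 214.3]
blue [427 206  22  25 124] [442.6 220.9]
blue [162 221  32  22 584] [177.6 231.8]
blue [235 237  10   9  66] [239.8 241.7]
blue [227 238   4   6  15] [229.1 240.8]
```

```bash
python3 - <<'E'
from h import *
im=cv2.imread("pics/obl.png");p=np.load("obl.npz")
h=cv2.cvtColor(im,cv2.COLOR_BGR2HSV)
red=((h[...,0]<8)|(h[...,0]>172))&(h[...,1]>120)&(h[...,2]>40)
for r in range(222,272): print(r,"".join("#" if red[r,c] else "." for c in range(345,395)))
for x,y in((-4,44),(-4,53),(-4,67),(-87,53),(-87,67)):
    print((x,y),[proj(p,S(SO,SP,(x,y,z))).round(1).tolist() for z in(264,256,250)])
blu=(abs(h[...,0].astype(int)-115)<14)&(h[...,1]>100)
for r in range(188,199): print(r,"".join("#" if blu[r,c] else "." for c in range(318,360)))
# scale ticks along board: row positions
g=cv2.cvtColor(im,cv2.COLOR_BGR2GRAY)
for c in(336,340,344,348): 
    col=g[150:300,c].astype(int); print(c,[150+i for i in range(1,149) if col[i]<col[i-1]-5 and col[i]<=col[i+1]])
E
```

```text
222 ...........................................#######
223 ...........................................#######
224 ...........................................#######
225 ...........................................#######
226 ...........................#############...#######
227 ...........................#############..........
228 ..........................##############..........
229 ..........................###############.........
230 ..........................###############.........
231 .........................################.........
232 .........................################.........
233 .........................###############..........
234 .........................###############..........
235 ...........................############...........
236 ..........................############............
237 .......................#..############............
238 ..........................###########.............
239 ......................#..############.............
240 ......................##.############.............
241 ......................##.############.............

[... 2068 characters left out ...]
..............
191 ..........................................
192 ........##################.#######........
193 ........##########################........
194 ........##########################........
195 ........#########################.........
196 ..........................................
197 ..........................................
198 ..........................................
336 [186, 192, 199, 205, 258, 284]
340 [186, 192, 199, 212, 219, 226, 234, 241, 258, 274]
344 [167, 170, 173, 183, 186, 189, 193, 195, 199, 202, 209, 212, 216, 219, 223, 226, 230, 234, 238, 241, 260]
348 [167, 170, 173, 183, 186, 189, 193, 195, 199, 202, 209, 212, 216, 219, 223, 226, 230, 234, 238, 241, 271]
```

```bash
python3 - <<'E'
from h import *
for n,(r0,r1,c0,c1) in(("top",(100,160,200,232)),("side",(125,155,365,400))):
    p=optics.capture(n); I0=cv2.imread(f"pics/{n}0.png").astype(np.float32); I1=p["color"].astype(np.float32)
    for I in(I0,I1):
        w=np.clip(I[...,2]-np.maximum(I[...,0],I[...,1])-40,0,None)[r0:r1,c0:c1]
        y,x=np.mgrid[r0:r1,c0:c1]; print(n,w.sum().round(),(x*w).sum()/w.sum(),(y*w).sum()/w.sum())
    print("pred shift for 8 mm:",proj(p,S(SO,SP,(-45,60,252)))-proj(p,S(SO,SP,(-45,60,260))), "tab pred",proj(p,S(SO,SP,(-87,60,260))),proj(p,S(SO,SP,(-4,60,260))))
E
```

```text
top 8712.0 215.9181588613407 132.8545684113866
top 9797.0 215.92028171889353 132.89313055016842
pred shift for 8 mm: [0.91460947 0.83440182] tab pred [210.11477117 153.62711006] [218.65834654 115.71227974]
side 8433.0 385.11383849163997 140.13731768054075
side 7886.0 385.1353030687294 140.14722292670555
pred shift for 8 mm: [-0.30964904  1.72095083] tab pred [374.20125857 131.4819905 ] [397.7707477  145.06612053]
```

The marker has not moved since the start. I push it partway, noting the contact force, then compare line and pointer in the same view.

```bash
cat >> h.py <<'E'
from scipy.spatial.transform import Rotation as Ro
def tab(z): return S(SO,SP,(-75,58.5,z+173))
def oblique(name):
    q=(Ro.from_rotvec(np.radians(-45)*np.array([-np.sin(SP),np.cos(SP),0]))*Ro.from_quat(quat(SP))).as_quat()
    ctrl.goto(S(SO,SP,(-340,0,450)),q); ctrl.sleep(.3)
    p=optics.capture("wrist"); cv2.imwrite(f"pics/{name}.png",p["color"])
    h=cv2.cvtColor(p["color"],cv2.COLOR_BGR2HSV)
    red=((h[...,0]<8)|(h[...,0]>172))&(h[...,1]>120)&(h[...,2]>40); blu=(abs(h[...,0].astype(int)-115)<14)&(h[...,1]>100)
    for r in range(170,262):
        w="".join("R" if red[r,c] else "b" if blu[r,c] else "." for c in range(322,384))
        if w.strip("."): print(r,w)
    print(ctrl.get_state()["time"])
E
python3 - <<'E'
from h import *
ctrl.goto(tab(307),quat(SP)); ctrl.sleep(.3); b=fz(8); print("base",b.round(2))
ctrl.move_straight(tab(270),rate=60); print(270,(fz(6)-b).round(2))
ctrl.move_straight(tab(260),rate=20); print(260,(fz(6)-b).round(2))
ctrl.move_straight(tab(252),rate=20); print(252,(fz(6)-b).round(2))
ctrl.move_straight(tab(190),rate=40); print(190,(fz(6)-b).round(2),ctrl.get_state()["ee_pos"].round(1))
ctrl.move_straight(tab(300),rate=120)
oblique("obl2")
E
```

```text
base [-0.09  0.1  -0.39]
270 [-0.12 -0.09  0.29]
260 [-0.09 -0.28  0.35]
252 [0.29 0.16 0.52]
190 [ 0.24 -0.    0.75] [607.4  99.1 362.9]
170 .............................................RRRRRRRRRRRR.....
171 .............................................RRRRRRRRRRRR.....
172 ............................................RRRRRRRRRRRRRR....
173 ............................................RRRRRRRRRRRRRR....
174 ............................................RRRRRRRRRRRRRR....
175 ............................................RRRRRRRRRRRRRR....
176 ............................................RRRRRRRRRRRRR.....
177 ............................................RRRRRRRRRRRRR.....
178 ............................................RRRRRRRRRRRRR.....
179 ............................................RRRRRRRRRRRR......
180 ............................................RRRRRRRRRRRR......
181 .............................................RRRRRRRRR........
182 ...........................................RRRRRRRRRRRR.......
183 ...........................................RRRRRRRRRRRR.......
184 ....................
[... 1493 characters left out ...]
RRRRRRRRRRRRR..........
207 ..............................RRRRRRRRRRRRRRRRRRRRRR..........
208 .............................RRRRRRRRRRRRRRRRRRRRRRR..........
209 ..............................RRRRRRRRRRRRRRRRRRRRRR..........
210 ...................................RRRRRRRRRRRRRRRRR..........
211 ...................................RRRRRRRRRRRRRRRRR..........
212 ...................................RRRRRRRRRRRRRRRRR..........
213 ...................................RRRRRRRRRRRRRRRRR..........
214 ...................................RRRRRRRRRRRRRRRRR..........
215 ...................................RRRRRRRRRRRRRRRRR..........
216 ........................................RRRRR.................
43.875
```

```bash
python3 - <<'E'
from h import *
ctrl.goto(tab(300),quat(SP)); ctrl.move_straight(tab(195),rate=90); ctrl.move_straight(tab(168.7),rate=30); ctrl.sleep(.2); print(ctrl.get_state()["ee_pos"])
ctrl.move_straight(tab(300),rate=120)
oblique("obl3")
E
```

```text
[607.40478512  99.12664286 341.69240464]
170 ........................................R.RR.RR.R.RR..........
171 ........................................RRRRRRRRRRRR..........
172 ........................................RRRRRRRRRRRR..........
173 .......................................RRRRRRRRRRRRR..........
174 .......................................RRRRRRRRRRRRR..........
175 .......................................RRRRRRRRRRRRR..........
176 .......................................RRRRRRRRRRRR...........
177 .......................................RRRRRRRRRRRR...........
178 .......................................RRRRRRRRRRRR...........
179 ......................................RRRRRRRRRRRRR...........
180 ......................................RRRRRRRRRRRR............
181 ......................................RRRRRRRRRRRR............
182 ......................................RRRRRRRRRRRR............
183 ......................................RRRRRRRRRRR.............
184 .....................................RRRRRRRRRRRR.............
185 .....................................RRRRRRRRRRRR.
[... 392 characters left out ...]
RRRRRRRRRR............
192 ....bbbbbbbbbbbbbbbbbbbbbbbb.RRRRRRRRRRRRRRRRRRRRR............
193 ....bbbbbbbbbbbbbbbbbbbbbbbb.RRRRRRRRRRRRRRRRRRRRR............
194 ....bbbbbbbbbbbbbbbbbbbbbbbb.RRRRRRRRRRRRRRRRRRRRR............
195 ....bbbbbbbbbbbbbbbbbbbbbbbb.R...RRRRRRRRRRRRRRRRRR...........
196 ..................................RRRRRRRRRRRRRRRRR...........
197 ..................................RRRRRRRRRRRRRRRRR...........
198 ..................................RRRRRRRRRRRRRRRRR...........
199 ..................................RRRRRRRRRRRRRRRRR...........
200 ..................................RRRRRRRRRRRRRRRR............
201 .......................................RRRR...................
50.1417
```

The line and pointer now sit at the same rows (192–195) and the arm is clear of everything.

```bash
python3 -c "
from h import *
ctrl.sleep(.5); print(workorder.hand_in(), ctrl.get_state()['time'])"
```

```text
the job is handed in; nothing more can be done
the job is handed in; nothing more can be done
```

The job is handed in, with no verdict shown: the valve body hangs free in the hook at a reading of about 65 mm, and the red marker's line matches the blue pointer to within about 1 mm in the last picture.

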